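# Fit the whisk to the mixer and hold the boost

### The job

Get the mixer ready for whipping: lift the wire whisk (not the kneading paddle) up off its spindle on the tool rest, lower it over the drive shaft in the mixer's bowl until it sits fully home, and let go of it while the dial is still off. Then give it a boost: turn the dial clockwise past its two click positions to the third, sprung one and keep it there against the spring; you finish with the dial still held at boost. Leave the kneading paddle on its spindle and do not disturb the canister, the mug and the glass.

Things in the scene. Friction and masses are not known exactly. Their poses are not given: they have to be found in the camera images.
- mixer: White kitchen mixer, fixed: plinth 200 mm (x) by 340 mm (y), 58 mm high; an open steel bowl on its +y half, a control column on its -y half. Origin: centre of the underside, z up, front -x. Bowl axis at y = +70 mm, rim radius 93 mm, rim at z = 148 mm. Column 150 x 95 mm, centred at y = -110 mm, top at z = 160 mm with the dial on it.
- shaft_seat (a point): Seat of the steel drive shaft in the middle of the mixer's bowl, on the shaft's axis, 75 mm above the worktop: here the tool's foot comes to rest. z up along the shaft. The shaft is 14 mm in diameter and stands 65 mm above this point, its top 12 mm tapering to 6 mm. The bowl's rim is 73 mm above this point.
- dial (a joint): Mixer dial's angle, clockwise from above, rad: 0 off, 0.45 first click, 0.90 second, 1.35 third (boost), 1.40 end stop (each to about 0.03). Starts at off. It stays at off and at the two clicks; let go at boost, a spring turns it back to the second click. Torque to turn it: up to 0.08 N m over the clicks, about 0.1 N m to hold boost.
- dial_grip (a point): Centre of the black dial's upright grip bar, 185 mm above the worktop, on the dial's vertical axis. Bar 46 mm long along this frame's x, 14 mm thick along its y, its top 11 mm above and its foot 14 mm below this point; below it a round skirt 52 mm across. The frame turns with the dial.
- tool_rest: White tool rest, fixed, 105 mm (x) by 250 mm (y), 20 mm high. Origin: centre of its underside. Two upright steel spindles, 14 mm in diameter, tops 93 mm above the worktop, stand at y = +70 and -70 mm. One carries the whisk, the other the kneading paddle, either way round; the tools' feet rest 28 mm above the worktop.
- whisk_mid (a point): Wire whisk, loose, 0.13 kg, 132 mm tall: grey hub with eight steel wire loops round it (115 mm across, 3 to 80 mm above the foot). This point: on the hub's axis, 66 mm above its foot, z up to the knob. The hub is a tube of 18 mm bore (25 mm at the foot), open below, 96 mm deep, that slips over a spindle or the shaft and stands on its foot.
- whisk_knob (a point): Middle of the round knob at the top of the whisk's hub, the place to hold it: 116.5 mm above the hub's foot, on its axis. Knob 26 mm in diameter, straight for 10 mm above and below this point; its top is 15 mm above; a collar 35 mm across begins 10 mm below.
- kneader_mid (a point): The kneading paddle, loose, 0.15 kg: the same grey hub and knob, with two solid white curved paddles round its foot in place of wires. Point on the hub's axis 66 mm above its foot. To be left where it is.
- canister: Squarish white lidded canister, 102 x 102 x 140 mm, behind the work; origin at its underside. Leave alone.
- mug: White spotted mug, 82 x 114 x 91 mm, behind the work; origin at its underside. Leave alone.
- glass: Clear drinking glass, 79 mm across, 90 mm high, behind the work; origin at its underside. Leave alone.

How it is judged:
On the way, in this order (a step that is already met when the one before it is completed fails the run):
1. the whisk has been lifted clear of its spindle (height (world z) of whisk_mid above 0.17 m and contact force between the fingers and whisk above 0.5 N and value of joint dial below 0.2 rad), for 0.1 s.
2. the whisk sits fully home on the drive shaft, let go, with the dial still off (horizontal distance between whisk_mid and shaft_seat below 0.006 m and z of whisk_mid in the frame of shaft_seat below 0.07 m and angle between whisk_mid's own z axis and vertical below 0.12 rad and contact force between the fingers and whisk below 0.1 N and value of joint dial below 0.2 rad), for 0.3 s.
At the end, for the whole second after the job is handed in: The dial is held by the gripper's fingers at boost (above 1.25 rad, against its spring), the whisk sits untouched, upright (within 0.12 rad) and at rest on the drive shaft (its axis within 6 mm of the shaft's, foot within 4 mm of the seat), and the kneading paddle still stands on its spindle (value of joint dial above 1.25 rad and contact force between the fingers and dial above 0.3 N and horizontal distance between whisk_mid and shaft_seat below 0.006 m and z of whisk_mid in the frame of shaft_seat below 0.07 m and angle between each of whisk_mid, kneader_mid's own z axis and vertical below 0.12 rad and contact force between the arm and whisk below 0.1 N and linear speed of whisk below 0.03 m/s and height (world z) of kneader_mid below 0.11 m); the arm keeps its last pose, push and grip.
It fails at once if the dial is turned on while the whisk is not home on the shaft (value of joint dial above 0.25 rad and not (horizontal distance between whisk_mid and shaft_seat below 0.006 m and z of whisk_mid in the frame of shaft_seat below 0.07 m and angle between whisk_mid's own z axis and vertical below 0.12 rad)).
It fails at once if the kneading paddle is moved off its place (distance of kneader_mid from where it was at the start of the episode above 0.03 m).
It fails at once if the canister is disturbed (distance of canister from where it was at the start of the episode above 0.03 m).
It fails at once if the mug is disturbed (distance of mug from where it was at the start of the episode above 0.03 m).
It fails at once if the glass is disturbed (distance of glass from where it was at the start of the episode above 0.03 m).
It also fails if it takes over 64 s, if anything falls off the work surface, if the arm or the gripper's body presses on something with over 40 N, if the wrist force passes 120 N, or if a joint passes its speed limit or range.

### The arm

A 7-joint arm with a two-finger parallel gripper is mounted at the origin on a cart in front of the work surface, level with it; the furniture and walls round the work are solid. World frame = base frame: x ahead of the robot, y to its left, z up, the work surface at z = 0. Lengths are in m, angles in rad, forces in N, time in s.
With the tool pointing down it reaches from about 0.35 to 0.9 m from the base axis. Payload 7.2 kg.
Tool frame: the origin (TCP) lies on the centre line of the jaws, within the pads' length; the fingertips stand 8 mm ahead of it and the grasp point (between the pads) lies 11 mm behind it (robot.tip_extent is the distance from the TCP to the fingertips, in m); x points along the fingers, z is the direction in which the jaws open and shut, and the axes are right-handed (so a half turn about x gives the same grasp; the last joint's range is limited). The gripper opens to 88 mm and grips with 3 to 60 N. Pads are 20 mm wide; open, the fingers measure 115 mm over their backs; the gripper's body (75 mm by 178 mm) begins 61 mm behind the grasp point.
Start: joints at [-1.343, 0.411, -0.013, 1.596, 0.006, 1.134, -0.082], TCP at [0.182, 0.598, 0.204] pointing down, gripper open.
Joint ranges: [-2.95, 2.95], [-0.29, 1.99], [-1.47, 1.44], [0.14, 2.54], [-1.03, 4.17], [0.13, 1.85], [-2.86, 2.86]. Speed limits (rad/s): [2.39, 2.39, 3.01, 3.01, 3.14, 3.14, 3.14].

### API

Orientations are given as a rotation vector (axis times angle).
In Python, from station import robot, imaging gives the robot as it stands.
- The arm moves only by the shell command python3 -m jog 'ROWS' [FORCE]. ROWS is JSON, a list of rows, each a list of 3 entries, a list of its own where there are three numbers: the shift along the tool's x, y, z in mm, then the turn, a rotation vector about the tool's x, y, z in rad, then the opening in per cent of the stroke, from 0 (shut) to 100 (fully open). In form: [[[tx, ty, tz], [rx, ry, rz], grip], ...]. A call has 1 to 20 rows; each row is the pose to reach, as a shift and turn from the pose commanded when the call began, along the tool's axes at that moment; what a row does not reach only later rows make up. A row lasts 1/12 s, in which the tool goes at most 41.7 mm and 7.16 degrees, less where a joint would pass 70% of its speed; a pose out of reach is approached as far as the arm can. A call with a gripper value outside its range is refused whole. The fingers move at their own pace and stop on an object; FORCE is the grip in N (left out, the last holds). Time passes only in rows, so rows that repeat a pose let the fingers close. It gives the time, the measured TCP pose, the force and the opening at its end, in the units of the state.
- robot.get_obs(): the state, without advancing time (a new reading comes with each control period).
- imaging.capture(name): name is "scene" or "top" or "wrist"; returns a dict with "image" (420x560x3 uint8, blue, green, red), "fovy" (degrees; the focal length in pixels is half the picture's height over the tangent of half this angle, whatever the lens; pixels are square), "cx", "cy" (the principal point, pixels), "eye" and "attitude" of the camera in the world. Camera axes: x right, y down, z forward; pixel columns grow to the right and rows downward; lengths in m; the calibration is good to about 2 mm. The wrist camera is an equidistant fisheye: a pixel r from the principal point sees the ray r / f radians off the axis. A picture is of the moment at which its call begins. There is no depth.
- robot.finish_job(): hands the job in, once; it reports no verdict.
The state is a dict: "time": time; "qpos": joint angles; "dq": joint speeds; "tau": joint torques, N m; "eef_pos": TCP position; "eef_rot": TCP orientation; "contact_force": force on the tool from outside, world axes, zero at the start; "torque": the same for the moment, N m; "width": opening from 0.0 (shut) to 1.0 (fully open).
Only numpy, scipy, OpenCV 4.12 (cv2) and the standard library are available. Lean on these libraries where they do the work, as an engineer would, in place of code of your own. Each camera call takes 0.05 s, during which the arm holds its last target. There are 200 camera calls.

## Working session

There is one attempt and no reset: what is moved stays moved. The work goes in short steps, Python scripts to look and compute and a shell command to move; the robot and the scene stay as the last step left them, time stands still between calls to the robot, and variables do not carry over. Pictures are saved under pics/ and viewed, about 8 in all and at most 12, crops included, and the job is handed in when it is done.

```bash
mkdir -p pics; ls
python3 - <<'E'
from station import robot, imaging
import cv2
o=robot.get_obs(); print({k:o[k] for k in('time','eef_pos','eef_rot','width')}, robot.tip_extent)
for n in('scene','top'):
    c=imaging.capture(n); cv2.imwrite(f'pics/{n}0.png',c['image']); print(n,c['fovy'],c['cx'],c['cy'],c['eye'],c['attitude'])
E
```

```text
pics
{'time': 0.0, 'eef_pos': array([0.18209787, 0.5973304 , 0.20303835]), 'eef_rot': array([-0.98959777,  1.33596348,  0.98790917]), 'width': 0.9979630200003664} 0.008
scene 52.17867225989385 284.58784884541654 206.0198801092036 [ 0.32222982 -0.54262175  0.92202976] [-2.40975411  0.51594572 -0.20318731]
top 54.53220655966802 278.07819912003805 207.2289548525361 [0.57077168 0.05283685 1.12158716] [-2.16789421  2.22722513 -0.01746181]
```

View pics/top0.png

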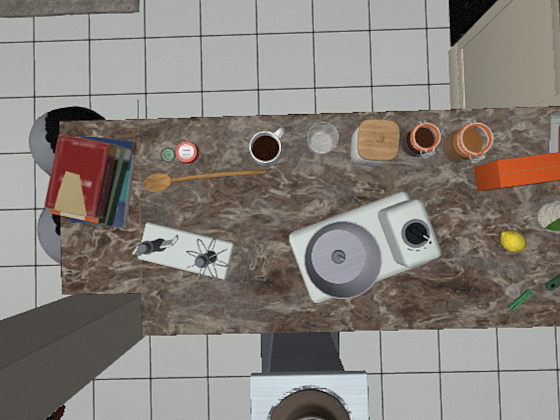

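View pics/scene0.png

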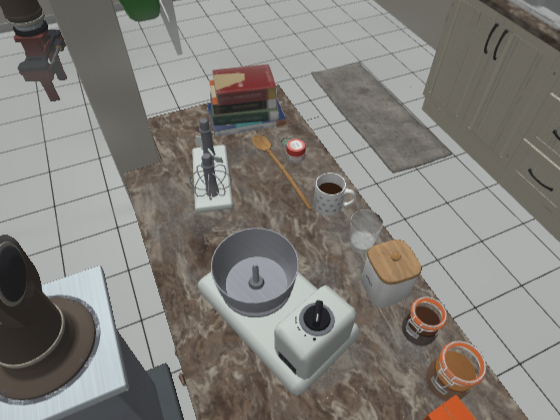

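Top: whisk hub near (205,260), kneader near (147,247), shaft (338,257), dial (416,233). In the scene view: whisk knob (207,157), kneader (205,125), shaft (256,268), dial (317,315). I'll enlarge these for precise pixels.

```bash
cat > h.py <<'E'
import numpy as np
from scipy.spatial.transform import Rotation as R
CAM=dict(scene=(52.17867225989385,284.58784884541654,206.0198801092036,[0.32222982,-0.54262175,0.92202976],[-2.40975411,0.51594572,-0.20318731]),
 top=(54.53220655966802,278.07819912003805,207.2289548525361,[0.57077168,0.05283685,1.12158716],[-2.16789421,2.22722513,-0.01746181]))
def ray(c,u,v):
    fov,cx,cy,e,a=CAM[c]; f=210/np.tan(np.radians(fov/2))
    d=R.from_rotvec(a).apply([(u-cx)/f,(v-cy)/f,1]); return np.array(e),d/np.linalg.norm(d)
def atz(c,u,v,z):
    e,d=ray(c,u,v); return e+d*(z-e[2])/d[2]
def proj(c,p):
    fov,cx,cy,e,a=CAM[c]; f=210/np.tan(np.radians(fov/2))
    q=R.from_rotvec(a).inv().apply(np.array(p)-e); return cx+f*q[0]/q[2],cy+f*q[1]/q[2]
def tri(u1,u2):
    (e1,d1),(e2,d2)=ray('scene',*u1),ray('top',*u2)
    s=np.linalg.lstsq(np.c_[d1,-d2],e2-e1,rcond=None)[0]; a,b=e1+d1*s[0],e2+d2*s[1]
    return (a+b)/2,np.linalg.norm(a-b)
E
python3 - <<'E'
import cv2,numpy as np
t=cv2.imread('pics/top0.png');s=cv2.imread('pics/scene0.png')
def c(i,x,y,w,h,k):
    r=cv2.resize(i[y:y+h,x:x+w],None,fx=k,fy=k,interpolation=cv2.INTER_CUBIC)
    for g in range(0,w,10): cv2.line(r,(g*k,0),(g*k,3 if g%50 else 10),(0,0,255),1)
    for g in range(0,h,10): cv2.line(r,(0,g*k),(3 if g%50 else 10,g*k),(0,0,255),1)
    return r
# top row 4x: 100x75 each
A=c(t,135,215,100,75,4);B=c(s,180,105,100,75*1,4);C=c(t,385,205,100,75,4)[:, :];D=c(s,280,280,100,75,4)
cv2.imwrite('pics/crop.png',np.vstack([np.hstack([A,B]),np.hstack([C,D])]))
E
```

```text
(no output)
```

View pics/crop.png

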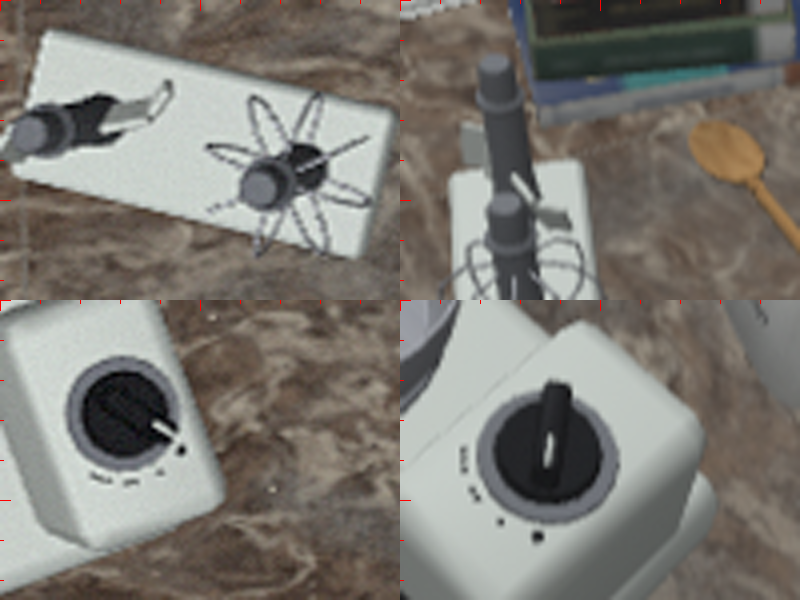

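The crop shows the whisk knob top at top (199.5,261.8) and scene (206.5,155), the kneader top at top (142,248) and scene (204,120.5), the dial ring centre at top (415.5,233.3) and scene (316.8,319), with its pointer towards lower right in the top view. Next I compute positions and crop the bowl.

Run:
```python
from h import *
import cv2
print('whisk',atz('top',199.5,261.8,.1595),atz('scene',206.5,155,.1595),tri((206.5,155),(199.5,261.8)))
print('knead',atz('top',142,248.2,.1595),atz('scene',204,120.5,.1595))
cs=[atz('top',*p,.02)[:2] for p in((146.2,222.5),(233.2,242.5),(225.5,279.5),(138.5,258))]
print('rest',cs,np.mean(cs,0), (cs[0]+cs[3]-cs[1]-cs[2])/2)
print('dial',atz('top',415.5,233.3,.163),atz('scene',316.8,319,.163),tri((316.8,319),(415.5,233.3)))
t=cv2.imread('pics/top0.png');s=cv2.imread('pics/scene0.png')
def c(i,x,y,w,h,k):
    r=cv2.resize(i[y:y+h,x:x+w],None,fx=k,fy=k,interpolation=cv2.INTER_CUBIC)
    for g in range(0,w,10): cv2.line(r,(g*k,0),(g*k,3 if g%50 else 10),(0,0,255),1)
    for g in range(0,h,10): cv2.line(r,(0,g*k),(3 if g%50 else 10,g*k),(0,0,255),1)
    return r
cv2.imwrite('pics/crop2.png',np.hstack([c(t,290,205,100,100,4),c(s,205,225,100,100,4)]))
```

```text
whisk [0.47762344 0.25639038 0.1595    ] [0.47884806 0.25668312 0.1595    ] (array([0.47819995, 0.25600987, 0.16039191]), np.float64(0.0010386263439861128))
knead [0.51312977 0.392282   0.1595    ] [0.5144331  0.38925067 0.1595    ]
rest [array([0.57409341, 0.42890468]), array([0.51378274, 0.19348354]), array([0.41482229, 0.21659104]), array([0.47853485, 0.45146285])] [0.49530832 0.32261053] [0.06201161 0.23514647]
dial [ 0.53159042 -0.25191509  0.163     ] [ 0.53123687 -0.25443358  0.163     ] (array([ 0.53178261, -0.25308743,  0.15980793]), np.float64(0.0007146605794615931))
```

View pics/crop2.png

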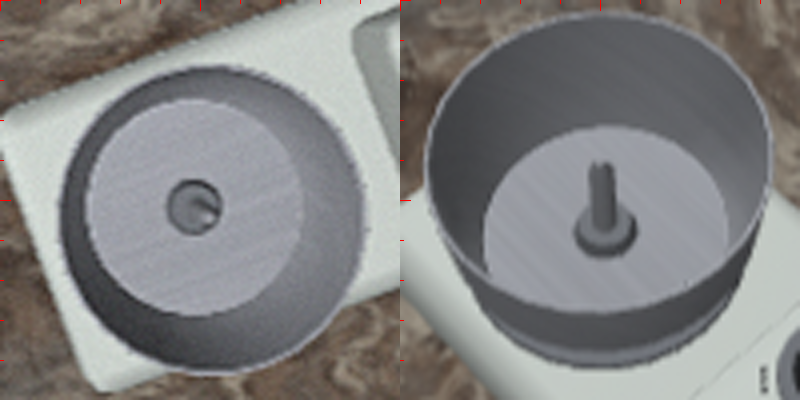

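Run:
```python
from h import *
for c,u,v,z in(('top',343.25,260.1,.148),('top',338.5,256.8,.075),('top',342.5,257.5,.14),('scene',255.5,266.2,.138),('scene',256.2,282,.075)):print(c,z,atz(c,u,v,z))
# rim fit from 4 extremes in scene
from scipy.optimize import least_squares
th=np.linspace(0,2*np.pi,361)
def ext(c,x,y):
    P=np.array([proj(c,(x+.093*np.cos(t),y+.093*np.sin(t),.148)) for t in th]); return np.r_[P.min(0),P.max(0)]
obs=dict(top=np.array([305.4,221.5,381.,298.7]),scene=np.array([211.6,228,297.8,302.5]))
for c in obs: 
    r=least_squares(lambda q:ext(c,*q)-obs[c],[.48,-.08]); print(c,r.x,r.fun)
# pointer
a=atz('top',385+158/4,205+(424-300)/4,.17);b=atz('top',385+176/4,205+(437-300)/4,.17);print('ptr',a,b, np.degrees(np.arctan2(*(b-a)[[1,0]])))
a=atz('top',385+180/4,205+(450-300)/4,.16);print('offmark',a)
a=atz('scene',280+147/4,280+(455-300)/4,.19);print('scene bar',a,atz('scene',280+157/4,280+(385-300)/4,.196),atz('scene',280+147/4,280+(440-300)/4,.196))
from station import robot
o=robot.get_obs();print(R.from_rotvec(o['eef_rot']).as_matrix().round(3))
```

```text
top 0.148 [ 0.47193631 -0.08367814  0.148     ]
top 0.075 [ 0.47322522 -0.08208113  0.075     ]
top 0.14 [ 0.47737148 -0.08320544  0.14      ]
scene 0.138 [ 0.4738385  -0.08575494  0.138     ]
scene 0.075 [ 0.47213313 -0.0876095   0.075     ]
top [ 0.47224467 -0.08340975] [-1.45738574 -0.70344649  1.44618634  0.68635414]
scene [ 0.47403498 -0.08284162] [-1.22477686 -0.92249318  1.24033566  0.54438765]
ptr [ 0.52508647 -0.27020429  0.17      ] [ 0.51730232 -0.28028471  0.17      ] -127.67549311152054
offmark [ 0.50909172 -0.28582129  0.16      ]
scene bar [ 0.52394035 -0.26421669  0.19      ] [ 0.54233583 -0.23760167  0.196     ] [ 0.52560048 -0.26004472  0.196     ]
[[-0.    -0.957  0.291]
 [-0.001  0.291  0.957]
 [-1.    -0.    -0.001]]
```

Run:
```python
from h import *
from station import imaging
import cv2
for c,u,v in(('top',140,293),('top',145,333),('scene',120,178),('scene',158,160),('top',62,293),('top',62,122)):print(c,u,v,atz(c,u,v,0))
for z in(0.2,.3,.4):print(proj('top',(.182,.597,z)),proj('scene',(.182,.597,z)))
c=imaging.capture('wrist');cv2.imwrite('pics/w0.png',c['image']);print({k:c[k] for k in c if k!='image'})
t=cv2.imread('pics/top0.png')[250:420,0:240];s=cv2.imread('pics/scene0.png')[0:200,0:200]
cv2.imwrite('pics/c3.png',np.hstack([cv2.resize(t,(423,300)),cv2.resize(s,(300,300))]))
```

```text
top 140 293 [0.38079894 0.45608053 0.        ]
top 145 333 [0.27145795 0.44404663 0.        ]
scene 120 178 [0.25125572 0.43265316 0.        ]
scene 158 160 [3.70492110e-01 4.61879634e-01 1.11022302e-16]
top 62 293 [0.38596647 0.67248244 0.        ]
top 62 122 [0.86130784 0.66774699 0.        ]
(np.float64(47.615564212585554), np.float64(399.2646918502778)) (np.float64(61.99887427011072), np.float64(95.13824752256083))
(np.float64(18.62146709002195), np.float64(421.18985768524516)) (np.float64(46.84112506352608), np.float64(62.48338799917616))
(np.float64(-18.4542224140925), np.float64(449.22627618061074)) (np.float64(29.384960492134155), np.float64(24.8769733444025))
{'fovy': 65.70646984690485, 'cx': 282.8595714350086, 'cy': 213.67414348996454, 'eye': array([0.1026673 , 0.62266953, 0.38432548]), 'attitude': array([2.31319981, 1.71191617, 0.2664966 ])}
```

View pics/c3.png

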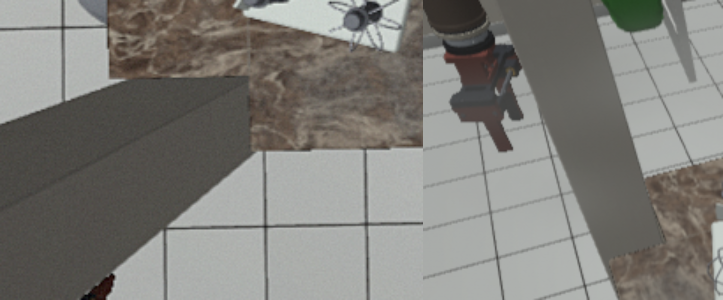

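View pics/w0.png

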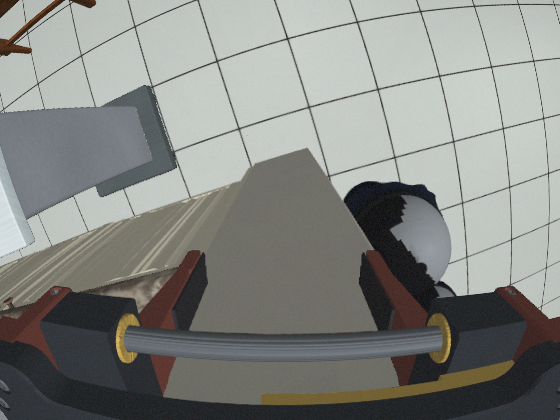

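The pillar stands at x 0.26–0.38, y 0.44–0.66, and the gripper starts beside it (the wrist view shows the pillar between the fingers). I'll draw in towards the base first, then go round it.

```bash
cat > go.py <<'E'
import sys; from h import *; from station import robot
def go(g):
    o=robot.get_obs(); r=R.from_rotvec(o['eef_rot']); return (r.inv().apply(np.array(g)-o['eef_pos'])*1000).round(1)
if __name__=='__main__':
    for a in sys.argv[1:]: print(a,go(eval(a)))
E
python3 -m jog '[[[-77,-29,-239],[0,0,0],100],[[-77,-29,-239],[0,0,0],100],[[-77,-29,-239],[0,0,0],100],[[-77,-29,-239],[0,0,0],100],[[-77,-29,-239],[0,0,0],100],[[-77,-29,-239],[0,0,0],100],[[-77,-29,-239],[0,0,0],100],[[-77,-29,-239],[0,0,0],100],[[-77,-29,-239],[0,0,0],100],[[-77,-29,-239],[0,0,0],100]]'
python3 go.py .30,.25,.28 .478,.256,.24
```

```text
time: 0.98
eef_pos: [0.1403, 0.3616, 0.2805]
eef_rot: [-0.989, 1.335, 0.989]
contact_force: [0.3, -0.7, 0.5]
width: 1.003
.30,.25,.28 [   0.5 -185.3  -60.3]
.478,.256,.24 [  40.4 -353.8   -2.7]
```

```bash
python3 -m jog '[[[0,-185,-60],[0,0,0],100],[[0,-185,-60],[0,0,0],100],[[0,-185,-60],[0,0,0],100],[[0,-185,-60],[0,0,0],100],[[0,-185,-60],[0,0,0],100],[[0,-185,-60],[0,0,0],100],[[40,-354,-3],[0,0,0],100],[[40,-354,-3],[0,0,0],100],[[40,-354,-3],[0,0,0],100],[[40,-354,-3],[0,0,0],100],[[40,-354,-3],[0,0,0],100],[[40,-354,-3],[0,0,0],100],[[40,-354,-3],[0,0,0],100],[[40,-354,-3],[0,0,0],100]]'
python3 - <<'E'
from h import *
from station import imaging
import cv2
c=imaging.capture('wrist');cv2.imwrite('pics/w1.png',c['image']);print({k:c[k] for k in c if k!='image'})
f=210/np.tan(np.radians(c['fovy']/2))
def pw(p):
    q=R.from_rotvec(c['attitude']).inv().apply(np.array(p)-c['eye']);th=np.arctan2(np.hypot(q[0],q[1]),q[2]);n=q[:2]/np.hypot(q[0],q[1]);return (np.array([c['cx'],c['cy']])+f*th*n).round(1)
print('expect knob top',pw((.478,.2563,.1595)),pw((.488,.2563,.1595)),pw((.478,.2663,.1595)))
E
```

```text
time: 2.15
eef_pos: [0.4768, 0.2556, 0.24]
eef_rot: [-0.99, 1.336, 0.99]
contact_force: [0.0, -0.2, 0.3]
width: 1.0
{'fovy': 65.70646984690485, 'cx': 282.8595714350086, 'cy': 213.67414348996454, 'eye': array([0.39764871, 0.2806717 , 0.42134996]), 'attitude': array([2.31318398, 1.71404319, 0.26534225])}
expect knob top [283.7 213.7] [287.1 224.3] [295.  210.4]
```

View pics/w1.png

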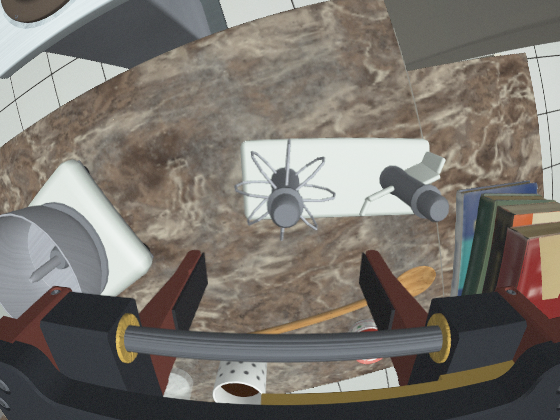

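The wrist view has the knob top at about (286,213) against (284,214) predicted, which agrees within 2 mm, and the paddle stands well to the right. I'll go down and grip.

```bash
python3 go.py .478,.257,.146; python3 -m jog '[[[30,-1,1.5],[0,0,0],100],[[60,-1,1.5],[0,0,0],100],[[80,-1,1.5],[0,0,0],100],[[94,-1,1.5],[0,0,0],100],[[94,-1,1.5],[0,0,0],100],[[94,-1,1.5],[0,0,0],0],[[94,-1,1.5],[0,0,0],0],[[94,-1,1.5],[0,0,0],0],[[94,-1,1.5],[0,0,0],0],[[94,-1,1.5],[0,0,0],0],[[94,-1,1.5],[0,0,0],0],[[94,-1,1.5],[0,0,0],0],[[94,-1,1.5],[0,0,0],0]]' 25
```

```text
.478,.257,.146 [94.6 -0.9  1.8]
time: 3.28
eef_pos: [0.4795, 0.2558, 0.1469]
eef_rot: [-0.989, 1.335, 0.989]
contact_force: [-0.2, 0.3, 0.0]
width: 0.434
```

```bash
python3 -m jog '[[[0,0,0],[0,0,0],0],[[0,0,0],[0,0,0],0],[[0,0,0],[0,0,0],0],[[0,0,0],[0,0,0],0],[[0,0,0],[0,0,0],0],[[0,0,0],[0,0,0],0]]'
```

```text
time: 3.78
eef_pos: [0.4794, 0.2558, 0.1468]
eef_rot: [-0.989, 1.335, 0.989]
contact_force: [0.4, -0.2, 0.3]
width: 0.007
```

The jaws shut on nothing, so I'll look.

Run:
```python
from h import *
from station import imaging
import cv2
a=imaging.capture('wrist')['image'];t=imaging.capture('top')['image'];s=imaging.capture('scene')['image']
z=lambda i,x,y:cv2.resize(i[y:y+100,x:x+100],(300,300),interpolation=cv2.INTER_CUBIC)
cv2.imwrite('pics/w2.png',np.hstack([cv2.resize(a[90:390,140:420],(500,536)),np.vstack([z(t,150,210),z(s,160,110)])[:536]]))
```

```text
(no output)
```

View pics/w2.png

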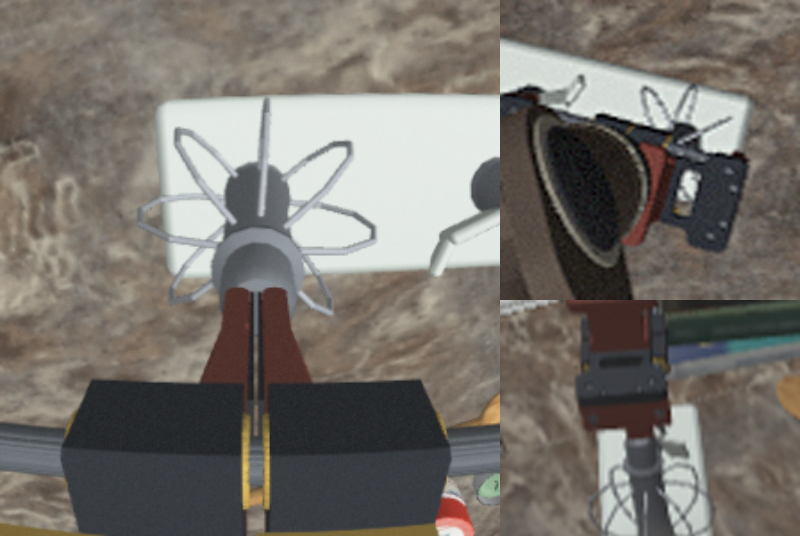

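Run:
```python
from h import *
from station import imaging,robot
c=imaging.capture('wrist');f=210/np.tan(np.radians(c['fovy']/2));print(c['eye'],c['attitude'],robot.get_obs()['eef_pos'])
def pw(p):
    q=R.from_rotvec(c['attitude']).inv().apply(np.array(p)-c['eye']);th=np.arctan2(np.hypot(q[0],q[1]),q[2]);n=q[:2]/np.hypot(q[0],q[1]);a=np.array([c['cx'],c['cy']])+f*th*n;return a.round(1),((a-[140,90])*1.786).round()
print('tip',pw((.4794,.2558,.139)));print('tip near',pw((.4698,.2587,.139)))
for n,h in(('knob top',.1315),('knob mid',.1165),('collar top',.1065),('foot',0)):print(n,pw((.478,.2565,.028+h)))
print('collar edges',pw((.483,.2732,.1345)),pw((.473,.24,.1345)))
```

```text
[0.39994404 0.28088968 0.32806583] [2.31404191 1.71209986 0.26812314] [0.47939368 0.25590025 0.14684787]
tip (array([281.9, 247.3]), array([253., 281.]))
tip near (array([281.8, 232.6]), array([253., 255.]))
knob top (array([282.2, 259.2]), array([254., 302.]))
knob mid (array([282.3, 248.6]), array([254., 283.]))
collar top (array([282.3, 242.3]), array([254., 272.]))
foot (array([282.6, 198.9]), array([255., 194.]))
collar edges (array([309.3, 242.1]), array([302., 272.])) (array([255.7, 242.3]), array([207., 272.]))
```

The fingertips appear to stand above the knob, higher than the stated tip offset implies. I'll probe gently downward with the jaws shut.

```bash
for i in 1; do python3 -m jog '[[[1,0,0],[0,0,0],0],[[2,0,0],[0,0,0],0],[[3,0,0],[0,0,0],0],[[3,0,0],[0,0,0],0]]'; done
python3 - <<'E'
from h import *
from station import imaging,robot
import cv2
print(robot.get_obs()['qpos'].round(3))
s=imaging.capture('scene')['image']
i=cv2.resize(s[60:210,130:330],(800,600),interpolation=cv2.INTER_CUBIC)
for z,col in((.139,(0,0,255)),(.1595,(0,255,0)),(.20,(255,0,0))):
    u,v=proj('scene',(.4794,.2558,z)); cv2.circle(i,(int((u-130)*4),int((v-60)*4)),4,col,1)
cv2.imwrite('pics/s3.png',i)
E
```

```text
time: 4.32
eef_pos: [0.4793, 0.2558, 0.1436]
eef_rot: [-0.989, 1.335, 0.989]
contact_force: [-0.5, 0.5, 0.2]
width: 0.007
[-0.897  0.347  0.402  1.886 -0.165  0.941  0.856]
```

View pics/s3.png

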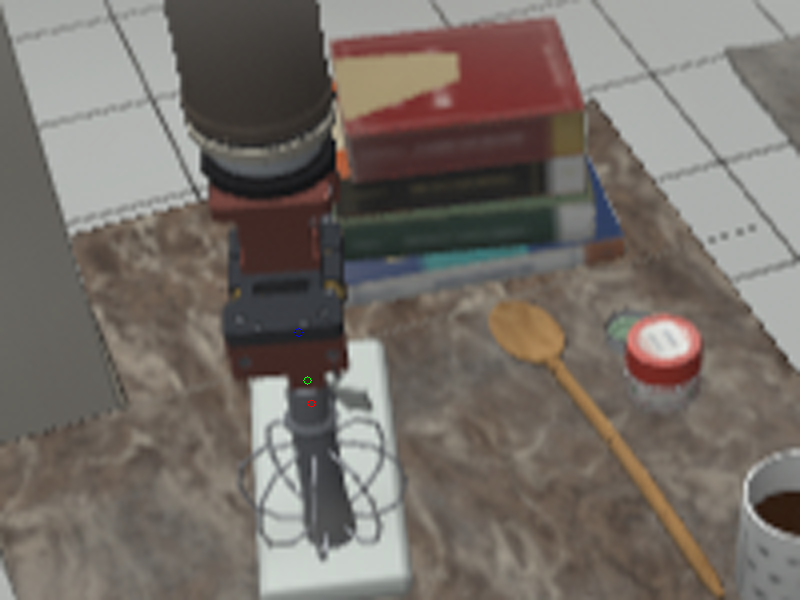

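The shut fingertips are seen just above the knob top, around (308,385) in the enlarged picture, and the knob and collar are below them. I'll keep probing for contact.

```bash
for i in 1 2 ; do python3 -m jog '[[[1.5,0,0],[0,0,0],0],[[3,0,0],[0,0,0],0],[[3,0,0],[0,0,0],0],[[3,0,0],[0,0,0],0]]'; done
```

```text
time: 4.7
eef_pos: [0.4804, 0.2564, 0.142]
eef_rot: [-0.988, 1.332, 0.988]
contact_force: [0.1, -0.6, 7.9]
width: 0.008
time: 5.03
eef_pos: [0.4826, 0.2576, 0.1418]
eef_rot: [-0.987, 1.326, 0.987]
contact_force: [-1.7, -0.7, 26.8]
width: 0.005
```

Contact comes with the TCP at z≈0.1425, so the tips are about 17 mm behind the TCP rather than 8 mm ahead. I'll back off, open, and grip about 20 mm lower.

```bash
python3 -m jog '[[[-20,0,0],[0,0,0],0],[[-30,0,0],[0,0,0],100],[[-30,0,0],[0,0,0],100],[[-30,0,0],[0,0,0],100],[[-30,0,0],[0,0,0],100],[[-30,0,0],[0,0,0],100],[[-30,0,0],[0,0,0],100],[[-30,0,0],[0,0,0],100],[[-30,0,0],[0,0,0],100],[[-30,0,0],[0,0,0],100],[[-30,0,0],[0,0,0],100],[[-30,0,0],[0,0,0],100]]'; python3 go.py .478,.2565,.1225
```

```text
time: 6.03
eef_pos: [0.4794, 0.2558, 0.1678]
eef_rot: [-0.989, 1.335, 0.989]
contact_force: [-0.5, -0.6, -0.7]
width: 0.805
.478,.2565,.1225 [45.3  1.5  0.2]
```

```bash
python3 -m jog '[[[20,1,0],[0,0,0],100],[[35,1,0],[0,0,0],100],[[45,1,0],[0,0,0],100],[[45,1,0],[0,0,0],100],[[45,1,0],[0,0,0],0],[[45,1,0],[0,0,0],0],[[45,1,0],[0,0,0],0],[[45,1,0],[0,0,0],0],[[45,1,0],[0,0,0],0],[[45,1,0],[0,0,0],0],[[45,1,0],[0,0,0],0],[[45,1,0],[0,0,0],0],[[45,1,0],[0,0,0],0],[[45,1,0],[0,0,0],0],[[45,1,0],[0,0,0],0],[[45,1,0],[0,0,0],0],[[45,1,0],[0,0,0],0]]' 25
```

```text
time: 7.45
eef_pos: [0.4785, 0.2562, 0.1229]
eef_rot: [-0.989, 1.335, 0.989]
contact_force: [0.9, 0.5, -0.3]
width: 0.288
```

The opening of 0.288 (about 25 mm) is the knob. I'll lift it.

```bash
python3 -m jog '[[[-10,0,0],[0,0,0],0],[[-30,0,0],[0,0,0],0],[[-50,0,0],[0,0,0],0],[[-70,0,0],[0,0,0],0],[[-90,0,0],[0,0,0],0],[[-110,0,0],[0,0,0],0],[[-130,0,0],[0,0,0],0],[[-150,0,0],[0,0,0],0],[[-158,0,0],[0,0,0],0],[[-158,0,0],[0,0,0],0],[[-158,0,0],[0,0,0],0]]'; python3 go.py .473,-.0835,.28
python3 - <<'E'
from station import imaging
import cv2,numpy as np
s=imaging.capture('scene')['image'];w=imaging.capture('wrist')['image']
cv2.imwrite('pics/l.png',np.hstack([cv2.resize(s[40:220,100:280],(400,400)),cv2.resize(w[60:340,140:420],(400,400))]))
E
```

```text
time: 8.37
eef_pos: [0.4783, 0.2561, 0.2806]
eef_rot: [-0.988, 1.335, 0.989]
contact_force: [0.7, 0.9, -1.8]
width: 0.287
.473,-.0835,.28 [   0.5  -93.9 -326.4]
```

View pics/l.png

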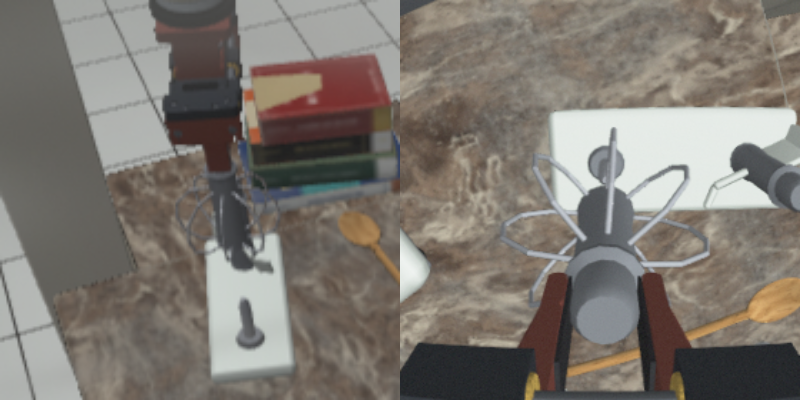

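The whisk is held and clear of its spindle, and the paddle is still in place. I'll carry it over the shaft.

```bash
python3 -m jog '[[[0,-7,-24],[0,0,0],0],[[0,-15,-52],[0,0,0],0],[[0,-24,-82],[0,0,0],0],[[0,-32,-112],[0,0,0],0],[[0,-41,-142],[0,0,0],0],[[0,-49,-172],[0,0,0],0],[[0,-58,-202],[0,0,0],0],[[0,-67,-232],[0,0,0],0],[[0,-75,-262],[0,0,0],0],[[0,-84,-292],[0,0,0],0],[[0,-91,-316],[0,0,0],0],[[0,-94,-326],[0,0,0],0],[[0,-94,-326],[0,0,0],0],[[0,-94,-326],[0,0,0],0]]'; python3 go.py .473,-.0835,.28
python3 - <<'E'
from h import *
from station import imaging
import cv2
c=imaging.capture('wrist');w=c['image'];t=imaging.capture('top')['image'];s=imaging.capture('scene')['image']
f=210/np.tan(np.radians(c['fovy']/2))
def pw(p):
    q=R.from_rotvec(c['attitude']).inv().apply(np.array(p)-c['eye']);th=np.arctan2(np.hypot(q[0],q[1]),q[2]);n=q[:2]/np.hypot(q[0],q[1]);return np.array([c['cx'],c['cy']])+f*th*n
i=cv2.resize(w[80:300,140:420],(560,440),interpolation=cv2.INTER_CUBIC)
for z,k in((.14,(0,0,255)),(.075,(0,255,0)),(.185,(255,0,0))):
    u=(pw((.473,-.0835,z))-[140,80])*2; print(z,u); cv2.circle(i,tuple(int(a) for a in u),3,k,1)
j=cv2.resize(s[190:310,205:305],(240,288),interpolation=cv2.INTER_CUBIC)
o=np.zeros((440,240,3),np.uint8);o[:288]=j
cv2.imwrite('pics/p.png',np.hstack([i,o]))
E
```

```text
time: 9.63
eef_pos: [0.4728, -0.083, 0.28]
eef_rot: [-0.987, 1.337, 0.989]
contact_force: [0.9, 0.7, -1.3]
width: 0.283
.473,-.0835,.28 [ 0.  -0.3 -0.4]
0.14 [284.06896315 230.69194077]
0.075 [284.45641915 203.83202802]
0.185 [283.7039674  256.15336217]
```

View pics/p.png

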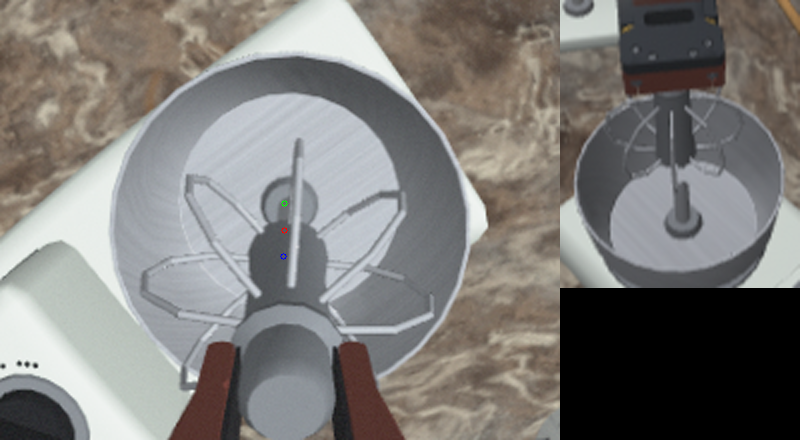

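The whisk hub and the shaft line up in the wrist view (hub column ≈288, shaft boss ≈289 in the enlargement). I'll lower it in two stages and check the force.

```bash
python3 -m jog '[[[12,0,0],[0,0,0],0],[[24,0,0],[0,0,0],0],[[34,0,0],[0,0,0],0],[[42,0,0],[0,0,0],0],[[50,0,0],[0,0,0],0],[[56,0,0],[0,0,0],0],[[62,0,0],[0,0,0],0],[[62,0,0],[0,0,0],0]]'; python3 -m jog '[[[6,0,0],[0,0,0],0],[[12,0,0],[0,0,0],0],[[18,0,0],[0,0,0],0],[[24,0,0],[0,0,0],0],[[30,0,0],[0,0,0],0],[[30,0,0],[0,0,0],0]]'
```

```text
time: 10.45
eef_pos: [0.4729, -0.0829, 0.2178]
eef_rot: [-0.988, 1.336, 0.989]
contact_force: [-0.4, -0.2, -0.9]
width: 0.289
time: 10.95
eef_pos: [0.4726, -0.083, 0.1876]
eef_rot: [-0.988, 1.336, 0.99]
contact_force: [0.0, 0.4, -1.5]
width: 0.283
```

Free insertion, with no side force. I'll continue to the seat.

```bash
python3 -m jog '[[[5,0,0],[0,0,0],0],[[10,0,0],[0,0,0],0],[[14,0,0],[0,0,0],0],[[17,0,0],[0,0,0],0],[[17,0,0],[0,0,0],0],[[17,0,0],[0,0,0],0]]'; python3 -m jog '[[[1,0,0],[0,0,0],0],[[2,0,0],[0,0,0],0],[[2,0,0],[0,0,0],0]]'
```

```text
time: 11.45
eef_pos: [0.4733, -0.0831, 0.1717]
eef_rot: [-0.989, 1.335, 0.989]
contact_force: [-0.1, -0.0, -1.8]
width: 0.284
time: 11.7
eef_pos: [0.4735, -0.0831, 0.1699]
eef_rot: [-0.989, 1.334, 0.988]
contact_force: [-0.3, -0.4, -1.0]
width: 0.286
```

```bash
python3 -m jog '[[[0,0,0],[0,0,0],60],[[0,0,0],[0,0,0],60],[[0,0,0],[0,0,0],60],[[0,0,0],[0,0,0],60],[[0,0,0],[0,0,0],60],[[0,0,0],[0,0,0],60],[[0,0,0],[0,0,0],60],[[0,0,0],[0,0,0],60],[[0,0,0],[0,0,0],60],[[0,0,0],[0,0,0],60],[[0,0,0],[0,0,0],60],[[-15,0,0],[0,0,0],60],[[-40,0,0],[0,0,0],60],[[-70,0,0],[0,0,0],60],[[-90,0,0],[0,0,0],60],[[-90,0,0],[0,0,0],60]]'
python3 - <<'E'
from h import *
from station import imaging,robot
import cv2
print(robot.get_obs()['qpos'].round(3))
c=imaging.capture('wrist');w=c['image'];s=imaging.capture('scene')['image'];t=imaging.capture('top')['image']
f=210/np.tan(np.radians(c['fovy']/2))
def pw(p):
    q=R.from_rotvec(c['attitude']).inv().apply(np.array(p)-c['eye']);th=np.arctan2(np.hypot(q[0],q[1]),q[2]);n=q[:2]/np.hypot(q[0],q[1]);return np.array([c['cx'],c['cy']])+f*th*n
i=cv2.resize(w[80:420,0:420],(480,389))
k=cv2.resize(s[190:340,200:360],(320,300),interpolation=cv2.INTER_CUBIC)
for z,q in((.2065,(0,0,255)),(.1815,(0,255,0))):
    u=proj('scene',(.473,-.0835,z)); cv2.circle(k,(int((u[0]-200)*2),int((u[1]-190)*2)),3,q,1)
o=np.zeros((600,800,3),np.uint8);o[:389,:480]=i;o[:300,480:]=k
o[300:,480:]=cv2.resize(t[200:300,385:485][:94],(320,300),interpolation=cv2.INTER_CUBIC)
d=cv2.resize(s[280:340,280:360],(480,360),interpolation=cv2.INTER_CUBIC)[:211]
cv2.imwrite('pics/r.png',o)
np.savez('w.npz',eye=c['eye'],att=c['attitude'])
print(c['eye'],c['attitude'])
E
```

```text
time: 13.03
eef_pos: [0.4754, -0.0836, 0.2636]
eef_rot: [-0.99, 1.329, 0.985]
contact_force: [0.8, -1.0, -0.7]
width: 0.601
[-0.547  0.107  0.69   1.884 -0.076  1.169  1.443]
[ 0.3948374  -0.0586692   0.44436174] [2.31162247 1.70899436 0.27548018]
```

View pics/r.png

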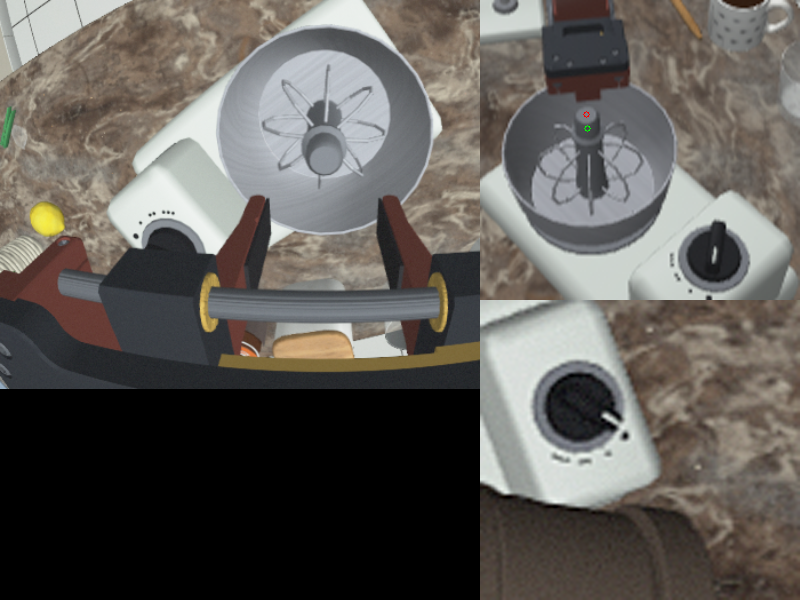

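The picture shows the whisk home: its knob top falls exactly on the predicted seated position (red ring), upright and released. The dial pointer is still at off. That was my 12th view, so I go on by numbers from here.

```bash
cat > ori.py <<'E'
import sys; from go import *
a=np.radians(float(sys.argv[1])); z=np.array([np.cos(a),np.sin(a),0]);x=np.array([0,0,-1.]);T=np.c_[x,np.cross(z,x),z]
o=robot.get_obs(); r=R.from_rotvec(o['eef_rot']); print('turn',(r.inv()*R.from_matrix(T)).as_rotvec().round(3),'shift',go(eval(sys.argv[2])),'q',o['qpos'].round(2),'F',np.round(o['contact_force'],1),'t',o['time'],'pos',o['eef_pos'].round(4))
E
python3 ori.py -33.5 .5315,-.2525,.28
python3 - <<'E'
from h import *
d=np.array((.5315,-.2525));s=np.array((.473,-.0835));v=d-s;yaw=np.degrees(np.arctan2(v[0],-v[1]));print('yaw',yaw,'off bar angle',yaw+180-np.degrees(.675)*-1)
E
```

```text
turn [ 1.86e+00 -0.00e+00 -1.00e-03] shift [ -20.7 -105.3 -145.3] q [-0.55  0.11  0.69  1.89 -0.08  1.17  1.44] F [-0.  -0.5 -0.8] t 13.1833 pos [ 0.4731 -0.0829  0.2593]
yaw 19.093492000485615 off bar angle 237.76814317181618
```

```bash
python3 -m jog '[[[-20,0,0],[0,0,0],60],[[-20,-15,-20],[0.12,0,0],60],[[-20,-30,-40],[0.24,0,0],60],[[-20,-45,-60],[0.36,0,0],60],[[-20,-60,-80],[0.48,0,0],60],[[-20,-75,-100],[0.6,0,0],60],[[-20,-90,-120],[0.72,0,0],60],[[-20,-105,-145],[0.84,0,0],60],[[-20,-105,-145],[0.96,0,0],60],[[-20,-105,-145],[1.08,0,0],60],[[-20,-105,-145],[1.2,0,0],60],[[-20,-105,-145],[1.32,0,0],60],[[-20,-105,-145],[1.44,0,0],60],[[-20,-105,-145],[1.56,0,0],60],[[-20,-105,-145],[1.68,0,0],60],[[-20,-105,-145],[1.77,0,0],60],[[-20,-105,-145],[1.85,0,0],60],[[-20,-105,-145],[1.85,0,0],60],[[-20,-105,-145],[1.85,0,0],60],[[-20,-105,-145],[1.85,0,0],60]]'; python3 ori.py -33 .5315,-.2525,.159
```

```text
time: 14.85
eef_pos: [0.5312, -0.2523, 0.2791]
eef_rot: [0.448, 1.525, -0.449]
contact_force: [0.6, 0.3, 0.4]
width: 0.603
turn [ 0.003 -0.001  0.001] shift [120.1   0.    0.5] q [-0.42  0.48  1.15  1.63 -0.44  1.33  0.22] F [0.6 0.3 0.4] t 14.85 pos [ 0.5312 -0.2523  0.2791]
```

```bash
python3 -m jog '[[[25,0,0],[0,0,0],60],[[50,0,0],[0,0,0],60],[[75,0,0],[0,0,0],60],[[90,0,0],[0,0,0],60],[[100,0,0],[0,0,0],60],[[100,0,0],[0,0,0],60]]'; python3 -m jog '[[[5,0,0],[0,0,0],60],[[10,0,0],[0,0,0],60],[[15,0,0],[0,0,0],60],[[19,0,0],[0,0,0],60],[[19,0,0],[0,0,0],60]]'; python3 -m jog '[[[0,0,0],[0,0,0],0],[[0,0,0],[0,0,0],0],[[0,0,0],[0,0,0],0],[[0,0,0],[0,0,0],0],[[0,0,0],[0,0,0],0],[[0,0,0],[0,0,0],0],[[0,0,0],[0,0,0],0],[[0,0,0],[0,0,0],0],[[0,0,0],[0,0,0],0],[[0,0,0],[0,0,0],0]]' 15;  python3 ori.py -33 .5315,-.2525,.159
```

```text
time: 15.35
eef_pos: [0.5306, -0.2518, 0.178]
eef_rot: [0.45, 1.527, -0.45]
contact_force: [-1.1, 0.0, 0.5]
width: 0.597
time: 15.77
eef_pos: [0.5314, -0.2521, 0.1603]
eef_rot: [0.45, 1.524, -0.45]
contact_force: [-0.5, 0.1, -0.9]
width: 0.602
time: 16.6
eef_pos: [0.5319, -0.2526, 0.161]
eef_rot: [0.45, 1.523, -0.451]
contact_force: [2.7, -1.9, -1.4]
width: 0.158
turn [0.001 0.001 0.   ] shift [ 2.  -0.1 -0.4] q [-0.36  0.58  1.05  1.78 -0.56  1.11  0.31] F [ 2.7 -1.9 -1.4] t 16.6 pos [ 0.5319 -0.2526  0.161 ]
```

The jaws have the 14 mm bar with little side force. I'll turn clockwise (+ about the tool's x) with a firmer grip.

```bash
python3 -m jog '[[[0,0,0],[0,0,0],0],[[0,0,0],[0,0,0],0],[[0,0,0],[0.1,0,0],0],[[0,0,0],[0.2,0,0],0],[[0,0,0],[0.3,0,0],0],[[0,0,0],[0.4,0,0],0],[[0,0,0],[0.5,0,0],0],[[0,0,0],[0.6,0,0],0],[[0,0,0],[0.7,0,0],0],[[0,0,0],[0.8,0,0],0],[[0,0,0],[0.9,0,0],0],[[0,0,0],[0.9,0,0],0]]' 40;  python3 ori.py -33 .5315,-.2525,.159; python3 -c "
from station import robot;print(robot.get_obs()['torque'],robot.get_obs()['width'])"
```

```text
time: 17.6
eef_pos: [0.5315, -0.2521, 0.1609]
eef_rot: [1.141, 1.252, -1.142]
contact_force: [0.3, 1.1, 4.6]
width: 0.155
turn [-0.903 -0.001  0.   ] shift [ 1.9 -0.1  0.4] q [-0.45  0.72  1.28  1.79 -0.74  1.21 -0.43] F [0.3 1.1 4.6] t 17.6 pos [ 0.5315 -0.2521  0.1609]
[ 0.18950574 -0.06263981  0.04430981] 0.15454979735328822
```

```bash
python3 -m jog '[[[0,0,0],[0.08,0,0],0],[[0,0,0],[0.16,0,0],0],[[0,0,0],[0.24,0,0],0],[[0,0,0],[0.32,0,0],0],[[0,0,0],[0.4,0,0],0],[[0,0,0],[0.46,0,0],0],[[0,0,0],[0.46,0,0],0],[[0,0,0],[0.46,0,0],0],[[0,0,0],[0.46,0,0],0],[[0,0,0],[0.46,0,0],0]]';  python3 ori.py -33 .5315,-.2525,.159; python3 -c "
from station import robot;print(robot.get_obs()['torque'],robot.get_obs()['width'])"
```

```text
time: 18.43
eef_pos: [0.5316, -0.2518, 0.161]
eef_rot: [1.471, 1.017, -1.47]
contact_force: [0.6, 2.8, 5.4]
width: 0.155
turn [-1.356e+00 -1.000e-03 -1.000e-03] shift [1.9 0.1 0.7] q [-0.47  0.79  1.36  1.79 -0.81  1.27 -0.82] F [0.6 2.8 5.4] t 18.4333 pos [ 0.5316 -0.2518  0.161 ]
[ 0.79158383 -0.01684061  0.09353275] 0.15536407620185214
```

The moment about z is 0.094 N m, as expected for holding boost. I'll edge a little further to feel for the end stop at 1.40, which confirms the angle.

```bash
for i in 1 2; do python3 -m jog '[[[0,0,0],[0.03,0,0],0],[[0,0,0],[0.03,0,0],0],[[0,0,0],[0.03,0,0],0],[[0,0,0],[0.03,0,0],0]]';  python3 ori.py -33 .5315,-.2525,.159; python3 -c "
from station import robot;print(robot.get_obs()['torque'],robot.get_obs()['width'])"; done
```

```text
time: 18.77
eef_pos: [0.5316, -0.2518, 0.1609]
eef_rot: [1.493, 0.999, -1.491]
contact_force: [0.8, 3.2, 6.2]
width: 0.155
turn [-1.387e+00 -1.000e-03 -1.000e-03] shift [1.9 0.2 0.7] q [-0.47  0.79  1.37  1.79 -0.82  1.27 -0.85] F [0.8 3.2 6.2] t 18.7667 pos [ 0.5316 -0.2518  0.1609]
[ 0.84147946 -0.00907243  0.11707285] 0.15488579941235966
time: 19.1
eef_pos: [0.5316, -0.2518, 0.1609]
eef_rot: [1.513, 0.981, -1.512]
contact_force: [-0.2, 3.3, 6.0]
width: 0.154
turn [-1.416e+00 -1.000e-03 -0.000e+00] shift [1.9 0.2 0.7] q [-0.47  0.79  1.37  1.79 -0.82  1.28 -0.87] F [-0.2  3.3  6. ] t 19.1 pos [ 0.5316 -0.2518  0.1609]
[0.84814589 0.00365608 0.25788541] 0.15362433531561845
```

The moment jumped to 0.26 N m, so the dial is against its end stop (1.40). I'll ease back slightly into boost, then compare the pictures numerically before handing in.

```bash
python3 -m jog '[[[0,0,0],[-0.03,0,0],0],[[0,0,0],[-0.03,0,0],0],[[0,0,0],[-0.03,0,0],0],[[0,0,0],[-0.03,0,0],0],[[0,0,0],[-0.03,0,0],0],[[0,0,0],[-0.03,0,0],0]]'
python3 - <<'E'
from station import imaging,robot
import cv2
print(robot.get_obs()['torque'],robot.get_obs()['dq'].round(3))
s=imaging.capture('scene')['image'];s0=cv2.imread('pics/scene0.png');r=cv2.imread('pics/r.png')[:300,480:]
def m(I,T,x,y):
    q=cv2.matchTemplate(I,T,cv2.TM_CCOEFF_NORMED);_,v,_,p=cv2.minMaxLoc(q);print(v,(p[0]-x,p[1]-y))
k=cv2.resize(s[190:340,200:360],(320,300),interpolation=cv2.INTER_CUBIC)
m(k,r[135:215,60:160],60,135)          # whisk in bowl
m(s[90:200,180:240],s0[110:150,195:220],15,20)  # kneader
m(s[160:310,300:430],s0[172:215,310:358],10,12);m(s[160:310,300:430],s0[240:305,362:420],62,80)
E
```

```text
time: 19.6
eef_pos: [0.5316, -0.2518, 0.1609]
eef_rot: [1.493, 0.999, -1.491]
contact_force: [0.7, 3.3, 5.1]
width: 0.156
[0.83733788 0.02437058 0.14619672] [-0.     0.001 -0.    -0.     0.     0.     0.   ]
0.9998520016670227 (0, 0)
0.9205338358879089 (0, 0)
0.3546943962574005 (63, 71)
0.9996468424797058 (0, 0)
```

```bash
python3 -c "
from station import robot;robot.finish_job();o=robot.get_obs();print(o['time'],o['torque'],o['width'])"
```

```text
the job is handed in; nothing more can be done
the job is handed in; nothing more can be done
```

The whisk is seated on the mixer's drive shaft and let go, and the dial is held at boost. I handed the job in at about 19.7 s; no verdict is reported.

**What I did**
- I lifted the whisk off its spindle, lowered it over the shaft and released it with the dial still off.
- I then gripped the dial bar, turned it clockwise to the end stop, and eased back about 0.03 rad into boost.
- The first grasp closed on nothing. A gentle probe pushed on the knob with up to about 27 N and showed the fingertips sit about 17 mm behind the stated TCP, not 8 mm ahead. The second grasp, about 20 mm lower, held.

**Last checks**
- **Dial:** the end stop was felt as a jump in the wrist moment to 0.26 N m. The tool has turned about 1.39 rad from the dial's off position. About 0.15 N m is being held, and the opening matches the 14 mm bar.
- **Whisk:** after release its knob top sat at the predicted fully-home position in the scene view. It had not shifted in that view when I compared pictures just before handing in.
- **Paddle and canister:** neither moved between the first and last pictures. The paddle match was weaker, at 0.92.
- **Not confirmed:** the mug could not be matched (0.35), probably because the arm hides it. The glass was not checked. The arm was kept away from both. The dial's angle is inferred from the tool's turn and the end stop, not seen directly.

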